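# Spatula out of its stand, slanted over the tallest jar

## Robot

A 6-joint arm with a two-finger parallel gripper is mounted at the origin on the work surface. World frame = base frame: x ahead of the robot, y to its left, z up, the work surface at z = 0. Lengths are in m, angles in rad, forces in N, time in s.
With the tool pointing down it reaches from about 0.35 to 0.725 m from the base axis. Payload 6 kg.
Tool frame: the origin (TCP) lies between the finger pads; the fingertips stand 22 mm ahead of it and the grasp point (between the pads) lies 3 mm ahead of it (manip.tip_extent is the distance from the TCP to the fingertips, in m); z points along the fingers, y is the line along which they close (so a half turn about z gives the same grasp; the last joint's range is limited). The gripper opens to 85 mm and grips with 20 to 120 N. Pads are 22 mm wide; open, the fingers measure 114 mm over their backs; the gripper's body (76 mm by 85 mm) begins 54 mm behind the grasp point. The pads swing forward as they close: fully open they stand 13 mm farther back than shut.
Start: joints at [1.542, 0.04, 0.085, 0, -1.615, -0.334], TCP at [0.213, 0.561, 0.253] pointing down, gripper open.
Joint ranges: [-2.56, 2.56], [-1.29, 2.01], [-1.08, 1.49], [-3.29, 1.98], [-2.81, -0.18], [-2.99, 2.99]. Speed limits (rad/s): [2.57, 2.57, 3.01, 3.14, 3.14, 3.14].

## Interface

Orientations are given as a 3x3 rotation matrix whose columns are the frame's x, y, z axes.
In Python, from station import manip gives the robot as it stands.
- The arm moves only by the shell command python3 -m creep 'ROWS' [OPENING]. ROWS is JSON, a list that holds one entry, the list of rows, each a list of 6 numbers: the shift along the world's x, y, z in units of 25 mm (1.0 is 25 mm), then the turn, a rotation vector about the world's x, y, z in units of 5 degrees (1.0 is 5 degrees). A call has 1 to 8 rows; each row shifts and turns the commanded pose from where the row before left it; what a row does not reach is not made up. A row lasts 1/10 s, in which the tool goes at most 50 mm and 8.59 degrees, less where a joint would pass 70% of its speed; a pose out of reach is approached as far as the arm can. A call is refused whole if a number of a shift passes 1 or a number of a turn 1, either way. A call with a gripper value outside its range is refused whole. OPENING is the opening, from 0 (shut) to 1 (fully open), set as the call begins (- or left out, the last holds). The fingers move at their own pace and stop on an object; the grip force is fixed at half the most. Time passes only in rows, so rows that do not move let the fingers close. It gives the time, the measured TCP pose, the force, the opening and the grip force at its end, in the units of the state.
- manip.read_state(): the state, without advancing time (a new reading comes with each control period).
- manip.capture(name): name is "side" or "top"; returns a dict with "image" (420x560x3 uint8, blue, green, red), "K" (3x3 intrinsics, pixels), "k1" (the pictures are not rectified: a ray, as slopes to the right and down, at radius r is drawn at 1 + k1 r^2 times it, then the intrinsics apply), "R" (3x3) and "t" (3): a world point X has camera coordinates R X + t. Camera axes: x right, y down, z forward; pixel columns grow to the right and rows downward; lengths in m; the calibration is good to about 2 mm. A picture is of the moment at which its call begins. There is no depth.
- manip.job_done(): hands the job in; it is judged then, once.
The state is a dict: "t": time; "qpos": joint angles; "dq": joint speeds; "joint_efforts": joint torques, N m; "eef_pos": TCP position; "orientation": TCP orientation; "force": force on the tool from outside, world axes, zero at the start; "moment": the same for the moment, N m; "grip_width": finger opening in m; "grasp_force": force on a finger pad.
Only numpy, scipy, OpenCV 4.12 (cv2) and the standard library are available. Lean on these libraries where they do the work, as an engineer would, in place of code of your own. Each camera call takes 0.05 s, during which the arm holds its last target. There are 200 camera calls.

## Task

Draw the red silicone spatula up and clear out of its upright holder, then hold it slanting, about halfway between upright and level with the blade end low, so that the tip of the blade is raised a few centimetres above the open mouth of the tallest of the three glass jars and whatever clings to it would fall in. Do not shift or tip any jar or push the pot lid about. Finish while still holding the spatula there, still and touching nothing but the gripper.

Things in the scene. Friction and masses are not known exactly. Their poses are not given: they have to be found in the camera images.
- spatula: red one-piece silicone spatula, 230 mm long, about 90 g, loose, standing blade down in the holder with 2 to 3 mm play (leans up to 3 degrees). Origin: middle of the blade's tip edge; z from tip to handle top, x thickness, y width. Blade 50 (y) by 9 (x), to z 77; neck to 92; straight handle 22 (y) by 16 (x), up to 230. Tip starts 6 mm above the table
- spatula_tip (a point): middle of the tip edge of the blade, the same point as the origin of the spatula
- spatula_top (a point): middle of the top end of the handle, 230 mm from the tip
- holder: dark steel upright holder, fixed: an open-topped sheath 22 (x) by 66 (y) mm, 85 mm tall, inside 12 by 56, floor at 6 mm, on a foot plate 80 by 105 by 6 mm. It stands in any of the four places of the row of jars, turned up to 0.9 rad. Origin: centre of its underside; z up
- holder_mouth (a point): centre of the holder's opening, 85 mm above the table
- jar_tall: the tallest jar, the target: open round clear glass jar, upright and loose on the table; outer diameter 90 mm, wall 4 mm (mouth 82 mm across), 115 mm tall. Origin: centre of its underside; z up its axis
- jar_tall_rim (a point): centre of the mouth of the tallest jar, level with its rim, 115 mm above the table
- jar_middle: bystander, the middle jar: open round clear glass jar, upright and loose on the table; outer diameter 90 mm, wall 4 mm (mouth 82 mm across), 85 mm tall. Origin: centre of its underside; z up its axis
- jar_short: bystander, the shortest jar: open round clear glass jar, upright and loose on the table; outer diameter 90 mm, wall 4 mm (mouth 82 mm across), 58 mm tall. Origin: centre of its underside; z up its axis
- pot_lid: bystander: round aluminium pot lid lying flat on the table, knob up, 176 mm diameter, 46 mm high with its knob, loose. It lies beyond the row of jars. Origin: centre of its underside
- crate: bystander: green closed crate with a press-button catch on its far side, 275 by 215 mm, 160 mm high, fixed, at the robot's left. Origin: centre of its underside
Mind the look-alikes: they are no part of the job. Leave any purple look-alike of the holder alone.

How it is judged:
By the outcome, as a careful person would: the job done as asked, in the order asked, and still so for the second after the job is handed in, while the arm keeps its last pose, push and grip.
It also fails if it takes over 35 s, if anything falls off the work surface, if the arm or the gripper's body presses on something with over 40 N, if the wrist force passes 120 N, or if a joint passes its speed limit or range.

## Working session

There is one attempt and no reset: what is moved stays moved. The work goes in short steps, Python scripts to look and compute and a shell command to move; the robot and the scene stay as the last step left them, time stands still between calls to the robot, and variables do not carry over. Pictures are saved under pics/ and viewed, at most 10 in all, crops included, and the job is handed in when it is done.

```bash
ls; mkdir -p pics; python3 - <<'E'
from station import manip
import cv2,pickle
for n in("side","top"):
    c=manip.capture(n); pickle.dump(c,open(f"{n}.pkl","wb")); cv2.imwrite(f"pics/{n}0.png",cv2.resize(c["image"],(800,600),interpolation=cv2.INTER_CUBIC))
    print(n,c["K"],c["k1"],c["R"],c["t"],-c["R"].T@c["t"])
s=manip.read_state();print(s)
E
```

```text
pics
side [[388.39352951   0.         280.14236175]
 [  0.         388.39352951 212.96036393]
 [  0.           0.           1.        ]] -0.03598292892118466 [[ 0.99463144 -0.10196253 -0.01766165]
 [-0.08365279 -0.69178358 -0.71724312]
 [ 0.06091389  0.71487001 -0.69659915]] [-0.57238293  0.29088712  0.97054409] [ 0.53452397 -0.55094354  0.87460774]
top [[409.32674848   0.         278.75930834]
 [  0.         409.32674848 210.94032899]
 [  0.           0.           1.        ]] -0.10030609130297236 [[-0.02386765 -0.99969665  0.00607798]
 [-0.98784989  0.02265003 -0.15375166]
 [ 0.15356736 -0.00967382 -0.98809083]] [0.15662915 0.62100844 1.41264996] [0.40026457 0.15618151 1.49035556]
{'t': 0.1, 'qpos': array([ 1.54169907e+00,  4.07857755e-02,  8.39080125e-02, -4.00191013e-04,
       -1.61553587e+00, -3.33718516e-01]), 'dq': array([ 0.00034356, -0.00171135,  0.00180556,  0.00289318, -0.00209467,
       -0.00038876]), 'joint_efforts': array([-5.55202161e-03, -3.69340897e+01,  3.48286128e+01,  6.95163712e+00,
       -4.47393948e-03,  8.15400867e-07]), 'eef_pos': array([0.21277326, 0.56071831, 0.25235955]), 'orientation': array([[ 9.34907461e-01, -3.54891306e-01, -4.46673846e-04],
       [-3.54891555e-01, -9.34906096e-01, -1.60498995e-03],
       [ 1.51998878e-04,  1.65903785e-03, -9.99998612e-01]]), 'force': array([ 0.6900007 ,  0.21445755, -0.36821338]), 'moment': array([-0.01660446,  0.04316026,  0.08064493]), 'grasp_force': 0.0, 'grip_width': 0.08511114147045347}
```

View pics/side0.png

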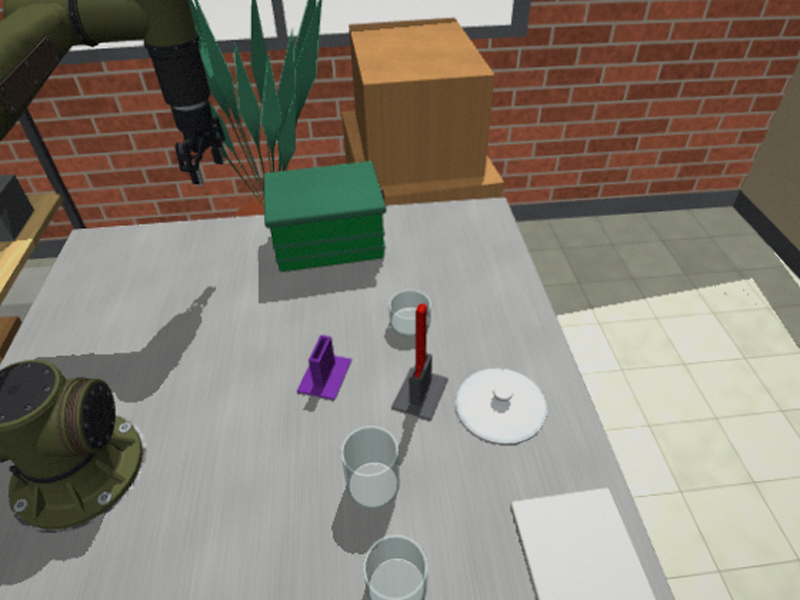

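View pics/top0.png

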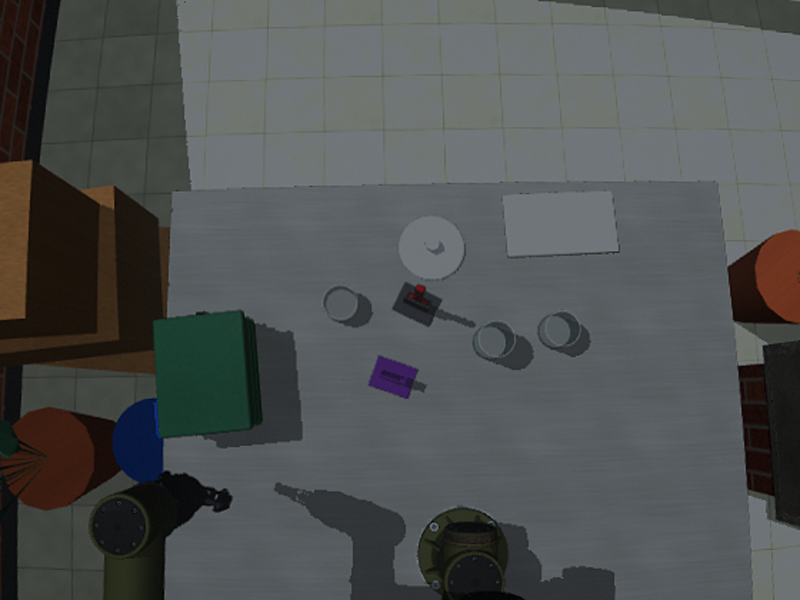

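```bash
python3 - <<'E'
import cv2,pickle
t=pickle.load(open("top.pkl","rb"))["image"];s=pickle.load(open("side.pkl","rb"))["image"]
cv2.imwrite("pics/topc.png",cv2.resize(t[170:270,220:420],None,fx=4,fy=4,interpolation=cv2.INTER_CUBIC))
cv2.imwrite("pics/sidec.png",cv2.resize(s[195:420,200:400],None,fx=2.6,fy=2.6,interpolation=cv2.INTER_CUBIC))
E
```

```text
(no output)
```

View pics/topc.png

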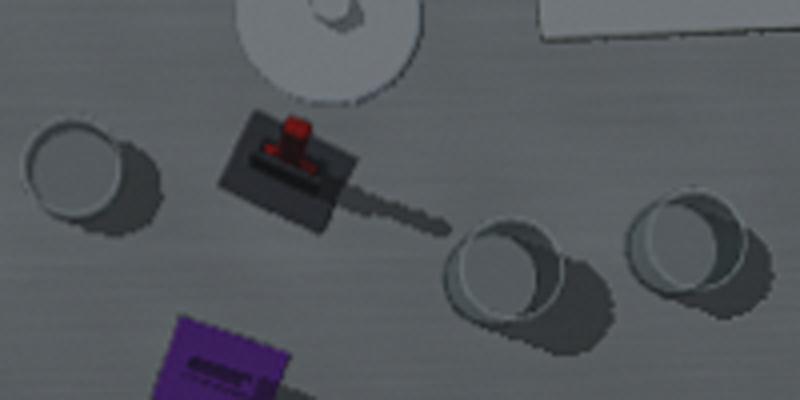

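View pics/sidec.png

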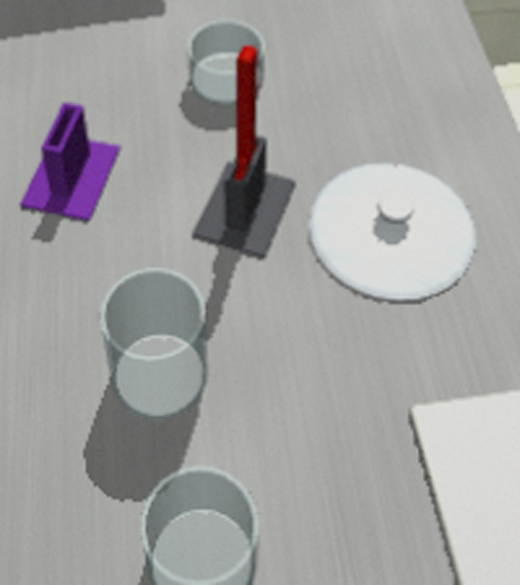

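```bash
cat > h.py <<'E'
import numpy as np,cv2,pickle
C={n:pickle.load(open(n+".pkl","rb")) for n in("side","top")}
def ray(n,p):
    c=C[n]; x=(np.array(p,float)-c["K"][:2,2])/c["K"][0,0]
    u=cv2.undistortPoints(np.array(p,float).reshape(1,1,2),c["K"],np.array([c["k1"],0,0,0.]))[0,0]
    return -c["R"].T@c["t"], c["R"].T@np.r_[u,1]
def onz(n,p,z):
    o,d=ray(n,p); return o+d*(z-o[2])/d[2]
def tri(ps,pt):
    A=[];b=[];
    R=[ray("side",ps),ray("top",pt)]
    for o,d in R:
        d=d/np.linalg.norm(d);P=np.eye(3)-np.outer(d,d);A.append(P);b.append(P@o)
    X=np.linalg.lstsq(np.vstack(A),np.hstack(b),rcond=None)[0]
    return X,[np.linalg.norm(P@X-q) for P,q in zip(A,b)]
def proj(n,X):
    c=C[n]; return cv2.projectPoints(np.array(X,float).reshape(-1,1,3),cv2.Rodrigues(c["R"])[0],c["t"],c["K"],np.array([c["k1"],0,0,0.]))[0].reshape(-1,2)
T=lambda u,v:(220+(u+.5)/4-.5,170+(v+.5)/4-.5)
S=lambda u,v:(200+(u+.5)/2.6-.5,195+(v+.5)/2.6-.5)
E
python3 - <<'E'
from h import *
np.set_printoptions(precision=4,suppress=True)
print("jarM",tri(S(153,315),T(512,268)));print("jarR",tri(S(200,521),T(695,239)));print("jarL",tri(S(227,58),T(73,168)))
print("tall@115",onz("side",S(153,315),.115),onz("top",T(512,268),.115))
print("sptop",tri(S(247,52),T(298,124)))
f=np.array([onz("top",T(*p),.006) for p in[(258,110),(358,157),(322,236),(218,186)]])
print(f,f.mean(0)); print([np.linalg.norm(f[i]-f[i-1]) for i in range(4)])
print([onz("side",S(*p),.006) for p in[(193,237),(263,257),(296,180)]])
for a,b in((0,1),(3,2)):
    d=f[b]-f[a];print(np.arctan2(d[1],d[0]))
for a,b in((0,3),(1,2)):
    d=f[b]-f[a];print(np.arctan2(d[1],d[0]))
print("lid",onz("top",(432/800*560,248/600*420),.01))
E
```

```text
jarM (array([ 0.5206, -0.0887,  0.1117]), [np.float64(0.0005063363043943295), np.float64(0.0005063363043940456)])
jarR (array([ 0.5441, -0.255 ,  0.0864]), [np.float64(0.00026286174495342726), np.float64(0.0002628617449531323)])
jarL (array([0.627 , 0.2889, 0.0365]), [np.float64(0.00011578510404791261), np.float64(0.00011578510404779706)])
tall@115 [ 0.5201 -0.0908  0.115 ] [ 0.5208 -0.088   0.115 ]
sptop (array([0.6252, 0.0952, 0.2356]), [np.float64(0.0014581055071753587), np.float64(0.0014581055071750501)])
[[0.6821 0.1206 0.006 ]
 [0.6361 0.0298 0.006 ]
 [0.5639 0.0653 0.006 ]
 [0.6121 0.1591 0.006 ]] [0.6236 0.0937 0.006 ]
[np.float64(0.07982383485612911), np.float64(0.10176441977028967), np.float64(0.08041317320460256), np.float64(0.10547898584769132)]
[array([0.5651, 0.0621, 0.006 ]), array([0.6337, 0.0294, 0.006 ]), array([0.6831, 0.1235, 0.006 ])]
-2.039861324122782
-2.045812847430584
2.6389343846905216
2.6853574805985643
lid [0.7688 0.0504 0.01  ]
```

```bash
python3 -m creep '[[[0.4,-0.4,1,0,0,-0.2],[0.8,-0.9,1,0,0,-0.2],[0.8,-0.9,0.6,0,0,-0.2],[0.8,-0.9,0,0,0,-0.2],[0.8,-0.9,0,0,0,-0.2],[0.8,-0.9,0,0,0,-0.2],[0.8,-0.9,0,0,0,0],[0.8,-0.9,0,0,0,0]]]' 1 && python3 -m creep '[[[0.8,-0.9,0,0,0,0],[0.8,-0.9,0,0,0,0],[0.8,-0.9,0,0,0,0],[0.8,-0.9,0,0,0,0],[0.8,-0.9,0,0,0,0],[0.8,-0.9,0,0,0,0],[0.8,-0.9,0,0,0,0],[0.8,-0.9,0,0,0,0]]]' && python3 -m creep '[[[0.8,-0.9,0,0,0,0],[0.8,-0.9,0,0,0,0],[0.8,-0.9,0,0,0,0],[0.8,-0.9,0,0,0,0],[0.4,-0.4,0,0,0,0],[0,0,0,0,0,0],[0,0,0,0,0,0]]]'; python3 -c "
from station import manip;print(manip.read_state())"
```

```text
t: 0.9
eef_pos: [0.3635, 0.3924, 0.3179]
orientation: [[0.893, -0.451, -0.0], [-0.451, -0.893, -0.001], [-0.0, 0.001, -1.0]]
force: [-0.2, 0.8, -1.1]
grip_width: 0.0855
grasp_force: 0.0
t: 1.7
eef_pos: [0.5235, 0.2124, 0.3178]
orientation: [[0.893, -0.451, -0.001], [-0.451, -0.893, -0.0], [-0.0, 0.001, -1.0]]
force: [0.9, 0.7, -1.1]
grip_width: 0.0856
grasp_force: 0.0
t: 2.4
eef_pos: [0.6128, 0.1137, 0.3178]
orientation: [[0.893, -0.451, -0.001], [-0.451, -0.893, -0.0], [-0.001, 0.001, -1.0]]
force: [-0.2, 0.1, 0.0]
grip_width: 0.0855
grasp_force: 0.0
{'t': 2.4, 'qpos': array([ 5.04082255e-01,  1.20313780e-01,  2.87449491e-01, -2.51044876e-04,
       -1.73874653e+00,  5.98903185e-01]), 'dq': array([ 0.01951512, -0.01525321, -0.00476186,  0.00313346,  0.00095348,
       -0.00030951]), 'joint_efforts': array([-7.60714710e-01, -3.97847271e+01,  3.42793965e+01,  6.86193019e+00,
        8.27013791e-04,  2.71761871e-02]), 'eef_pos': array([0.61276242, 0.11368783, 0.31779077]), 'orientation': array([[ 8.92576172e-01, -4.50895869e-01, -8.32736120e-04],
       [-4.50896149e-01, -8.92576401e-01, -1.76677906e-04],
       [-6.63617271e-04,  5.33175998e-04, -9.99999638e-01]]), 'force': array([-0.22865577,  0.08467153,  0.04815838]), 'moment': array([ 0.02855154, -0.00041812, -0.00062803]), 'grasp_force': 0.0, 'grip_width': 0.08552720743213474}
```

```bash
python3 -m creep '[[[0.49,-0.75,0,0,0,0],[0,0,-0.8,0,0,0],[0,0,-0.8,0,0,0],[0,0,-0.8,0,0,0],[0,0,-0.8,0,0,0],[0,0,-0.8,0,0,0],[0,0,-0.4,0,0,0],[0,0,0,0,0,0]]]'; python3 - <<'E'
from station import manip
import cv2,numpy as np
from h import *
c=manip.capture("side")["image"];t=manip.capture("top")["image"]
a=c[150:310,220:360];b=t[155:255,240:345]
cv2.imwrite("pics/g1.png",np.hstack([cv2.resize(a,(490,560),interpolation=2)[:, :400],cv2.resize(b,(400,560),interpolation=2)]))
E
```

```text
t: 3.2
eef_pos: [0.6242, 0.0954, 0.2069]
orientation: [[0.893, -0.45, -0.002], [-0.45, -0.893, -0.001], [-0.002, 0.002, -1.0]]
force: [0.4, 0.4, -0.6]
grip_width: 0.0855
grasp_force: 0.0
```

View pics/g1.png

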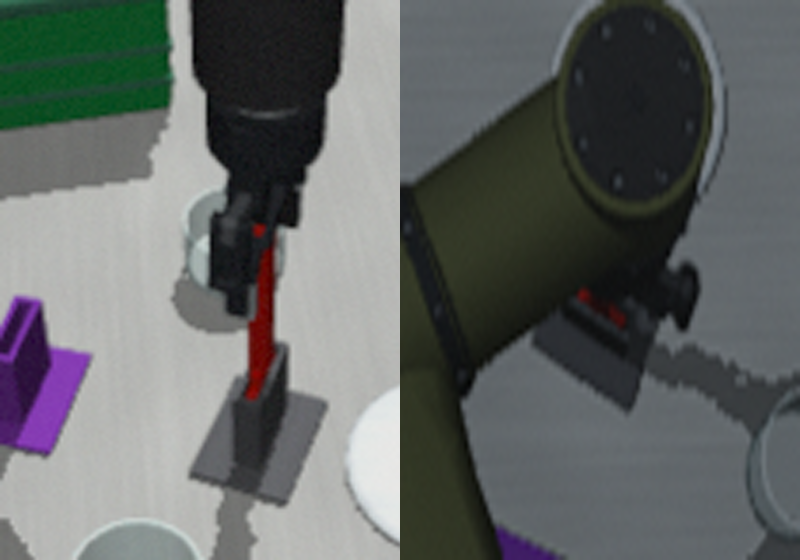

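The left half (side view) shows the handle's top at about (262,228), between the open fingers. The right half (top view) shows the holder clear of the gripper. I'll close.

```bash
python3 -m creep '[[[0,0,0,0,0,0],[0,0,0,0,0,0],[0,0,0,0,0,0],[0,0,0,0,0,0],[0,0,0,0,0,0],[0,0,0,0,0,0],[0,0,0,0,0,0],[0,0,0,0,0,0]]]' 0; python3 -m creep '[[[0,0,0.2,0,0,0],[0,0,0.4,0,0,0],[0,0,0.4,0,0,0],[0,0,0,0,0,0]]]'
```

```text
t: 4.1
eef_pos: [0.6253, 0.0947, 0.2086]
orientation: [[0.893, -0.451, 0.001], [-0.451, -0.893, -0.0], [0.001, -0.0, -1.0]]
force: [0.5, 0.1, 1.8]
grip_width: 0.0214
grasp_force: 58.8
t: 4.5
eef_pos: [0.6259, 0.0947, 0.2359]
orientation: [[0.893, -0.451, 0.003], [-0.451, -0.893, 0.001], [0.003, -0.002, -1.0]]
force: [0.3, 0.5, -0.5]
grip_width: 0.0213
grasp_force: 58.6
```

```bash
python3 -m creep '[[[0,0,0.5,0,0,0],[0,0,0.8,0,0,0],[0,0,0.8,0,0,0],[0,0,0.8,0,0,0],[0,0,0.8,0,0,0],[0,0,0.8,0,0,0],[0,0,0.7,0,0,0],[0,0,0,0,0,0]]]'; python3 - <<'E'
from station import manip
import cv2
c=manip.capture("side")["image"]
cv2.imwrite("pics/l1.png",cv2.resize(c[40:360,160:420],None,fx=1.8,fy=1.8,interpolation=2))
print(manip.read_state()["qpos"])
E
```

```text
t: 5.3
eef_pos: [0.6256, 0.0944, 0.3668]
orientation: [[0.893, -0.451, 0.005], [-0.451, -0.893, 0.001], [0.004, -0.003, -1.0]]
force: [-0.2, 0.5, 0.3]
grip_width: 0.0212
grasp_force: 58.6
[ 4.66352146e-01  1.69449880e-01  4.28639075e-01  2.01552925e-04
 -1.82758052e+00  6.36922790e-01]
```

View pics/l1.png

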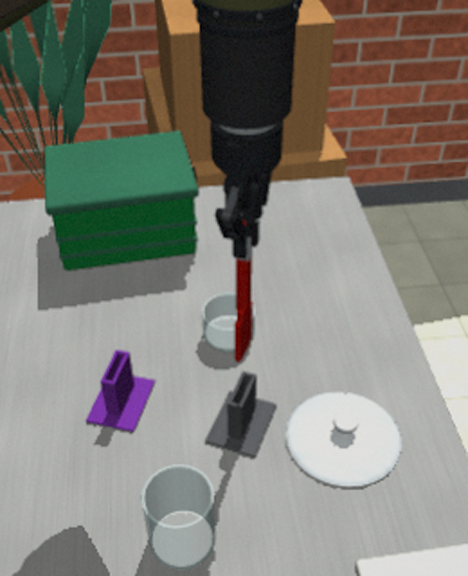

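The side view shows the spatula upright in the fingers and wholly out of the holder, with its tip at crop (238,358). Next I'll carry it towards the jar, yaw it so the blade edge will be level, and tilt.

```bash
python3 -m creep '[[[-0.5,-0.4,0,0,0,0.9],[-0.6,-0.5,0,0,0,0.9],[-0.6,-0.5,0,0,0,0.9],[-0.6,-0.5,0,0,0,0.9],[-0.6,-0.5,0,0,0,0.95],[-0.6,-0.5,0,0,0,0.95],[-0.6,-0.5,0,0,0,0.95],[-0.5,-0.5,0,0,0,0.95]]]' && python3 -m creep '[[[-0.6,-0.5,0,0.17,-0.98,0],[-0.6,-0.5,0,0.17,-0.98,0],[-0.6,-0.5,0,0.17,-0.98,0],[-0.6,-0.5,0,0.17,-0.98,0],[0,0,0,0,0,0]]]'; python3 -c "
from station import manip;print(manip.read_state()['qpos'])"
```

```text
t: 6.15
eef_pos: [0.5091, -0.0032, 0.362]
orientation: [[0.983, 0.181, -0.002], [0.181, -0.983, -0.0], [-0.002, -0.0, -1.0]]
force: [-0.6, -0.4, -1.0]
grip_width: 0.0213
grasp_force: 58.7
t: 6.65
eef_pos: [0.4473, -0.0545, 0.3643]
orientation: [[0.923, 0.176, 0.342], [0.166, -0.984, 0.06], [0.347, 0.002, -0.938]]
force: [-0.5, -0.8, 0.5]
grip_width: 0.0215
grasp_force: 58.8
[ 0.38911785 -0.6260887  -0.2991313   0.07458259 -1.55118627  1.37058627]
```

```bash
python3 -m creep '[[[-0.5,-0.45,0,0.17,-0.98,0],[-0.5,-0.45,0,0.17,-0.98,0],[-0.5,-0.5,0,0.17,-0.98,0],[0,0,0,0,0,0]]]'; python3 -c "
from station import manip;print(manip.read_state()['qpos'])"
```

```text
t: 7.05
eef_pos: [0.4106, -0.0891, 0.3639]
orientation: [[0.805, 0.175, 0.567], [0.145, -0.985, 0.098], [0.576, 0.003, -0.817]]
force: [0.0, -0.1, -0.7]
grip_width: 0.0214
grasp_force: 58.9
[ 0.372567   -0.95924782 -0.53902573  0.11705061 -1.38796973  1.38983682]
```

```bash
python3 -m creep '[[[-0.6,-0.5,-0.6,0.17,-0.98,0],[-0.6,-0.5,-0.6,0.17,-0.98,0],[0,0,0,0,0,0]]]'; python3 -c "
from station import manip;s=manip.read_state();print(s['qpos'],s['eef_pos']+.2026*s['orientation'][:,2])"
```

```text
t: 7.35
eef_pos: [0.3804, -0.1138, 0.3317]
orientation: [[0.695, 0.175, 0.697], [0.125, -0.985, 0.122], [0.708, 0.003, -0.706]]
force: [0.4, -0.4, -0.6]
grip_width: 0.0213
grasp_force: 58.9
[ 0.33290135 -1.25025676 -0.75760611  0.11803554 -1.28525178  1.42791886] [ 0.52169071 -0.08913776  0.18857794]
```

```bash
python3 -m creep '[[[0,0,-0.3,0,0,0],[0,0,0,0,0,0]]]'; python3 -c "
from station import manip;s=manip.read_state();print(s['qpos'],s['eef_pos']+.2026*s['orientation'][:,2])"
```

```text
t: 7.55
eef_pos: [0.3831, -0.1123, 0.3241]
orientation: [[0.701, 0.176, 0.691], [0.128, -0.984, 0.12], [0.701, 0.004, -0.713]]
force: [0.9, 0.5, -0.6]
grip_width: 0.0211
grasp_force: 58.9
[ 0.33486398 -1.24535122 -0.7681581   0.11860298 -1.27948979  1.42649886] [ 0.52308928 -0.08786725  0.17964093]
```

```bash
python3 -m creep '[[[0.1,-0.48,0,0,0,1],[0.15,-0.47,0,0,0,1],[0.19,-0.46,0,0,0,1],[0.23,-0.44,0,0,0,1],[0.26,-0.42,0,0,0,1],[0.3,-0.39,0,0,0,1],[0,0,0,0,0,0]]]'; python3 -c "
from station import manip;s=manip.read_state();print(s['qpos'],s['eef_pos']+.2026*s['orientation'][:,2])"
```

```text
t: 8.25
eef_pos: [0.4091, -0.1725, 0.3175]
orientation: [[0.591, 0.589, 0.551], [0.424, -0.808, 0.409], [0.686, -0.008, -0.727]]
force: [-0.0, 0.0, -1.7]
grip_width: 0.0208
grasp_force: 59.4
[-0.51289324 -0.55720525 -0.23020002 -0.67760529 -1.53947072  2.60523019] [ 0.52082401 -0.08972132  0.17014582]
```

```bash
python3 -m creep '[[[0,0,-0.25,0.1,-0.1,0],[0,0,-0.25,0.1,-0.1,0],[0,0,0,0,0,0],[0,0,0,0,0,0],[0,0,0,0,0,0],[0,0,0,0,0,0]]]'; python3 - <<'E'
from station import manip
import cv2,numpy as np,h
s=manip.read_state();print(s['qpos'],s['dq'],s['eef_pos']+.2026*s['orientation'][:,2])
c=manip.capture("side")["image"];t=manip.capture("top")["image"]
a=c[100:380,160:360];b=t[150:290,260:400]
cv2.imwrite("pics/f1.png",np.hstack([cv2.resize(a,(400,560),interpolation=2),cv2.resize(b,(400,560),interpolation=2)]))
R=s['orientation'];T=s['eef_pos'];tip=T+.2026*R[:,2]
P=[tip,tip+.025*R[:,1],tip-.025*R[:,1]]
print((h.proj("side",P)-[160,100])*2)
E
```

```text
t: 8.85
eef_pos: [0.4067, -0.1692, 0.3106]
orientation: [[0.57, 0.591, 0.572], [0.419, -0.807, 0.417], [0.707, 0.002, -0.707]]
force: [0.6, -0.8, -0.9]
grip_width: 0.0211
grasp_force: 59.3
[-0.53515225 -0.57727708 -0.25887004 -0.70825857 -1.52700831  2.63588048] [-0.00221443  0.00552606  0.00254451 -0.00133053 -0.00082602  0.00217943] [ 0.52246601 -0.08478666  0.16738218]
[[196.09484201 400.47202454]
 [211.35919917 415.4545488 ]
 [181.3193637  385.95790962]]
```

View pics/f1.png

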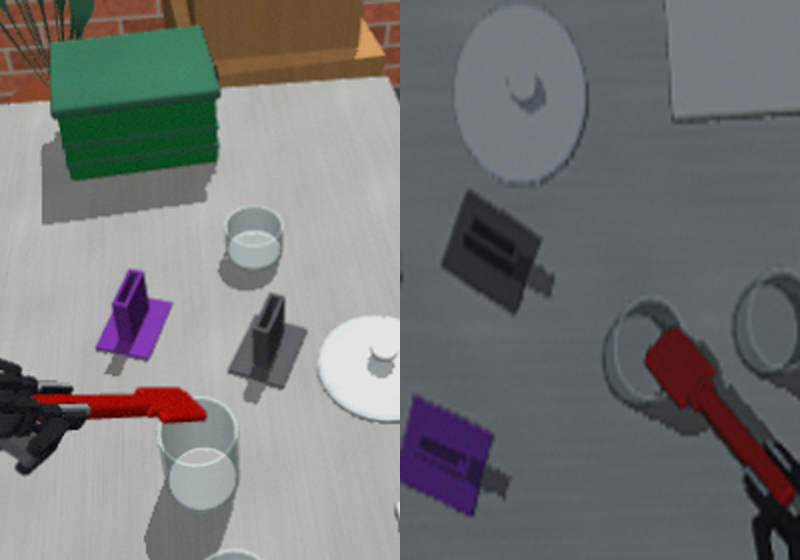

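Left half (side view): the spatula slants, with its tip edge from about (193,390) to (207,415), as the kinematics predict. Right half (top view): the tip at about (660,347) is over the tall jar's mouth, centred near (657,350). All the jars and the lid stand where they were. The tip is 52 mm above the rim, so I'll lower it 15 mm and centre it.

```bash
python3 -m creep '[[[-0.04,-0.09,-0.3,0,0,0],[-0.04,-0.09,-0.3,0,0,0],[0,0,0,0,0,0],[0,0,0,0,0,0],[0,0,0,0,0,0],[0,0,0,0,0,0],[0,0,0,0,0,0],[0,0,0,0,0,0]]]'; python3 - <<'E'
from station import manip
import cv2,numpy as np,h
s=manip.read_state();print(s['qpos'],s['dq'],s['eef_pos']+.2026*s['orientation'][:,2])
c=manip.capture("side")["image"]
cv2.imwrite("pics/f2.png",cv2.resize(c[260:400,150:310],None,fx=4,fy=4,interpolation=2))
E
```

```text
t: 9.75
eef_pos: [0.4048, -0.1741, 0.2949]
orientation: [[0.571, 0.59, 0.571], [0.418, -0.807, 0.417], [0.707, 0.0, -0.707]]
force: [-0.2, 0.1, -0.8]
grip_width: 0.0213
grasp_force: 59.3
[-0.55232512 -0.57071046 -0.28071999 -0.71482721 -1.51701852  2.66551731] [ 0.00028395  0.00022649 -0.00046771  0.00066082  0.00277419  0.00239487] [ 0.52044923 -0.08957654  0.1516588 ]
```

View pics/f2.png

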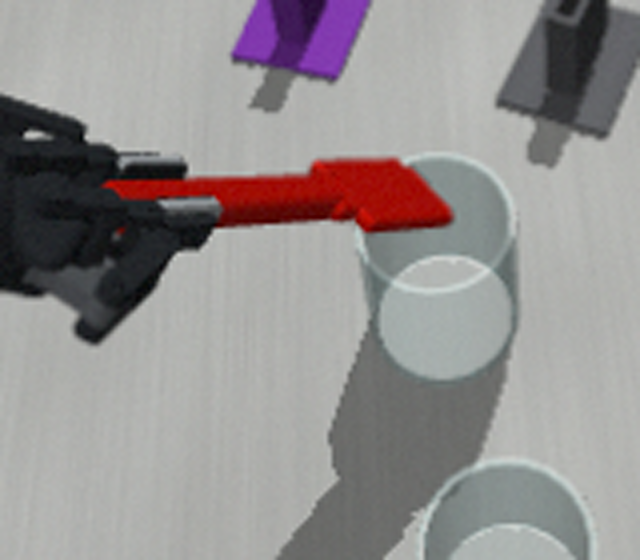

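The picture shows the blade tip, edge about (405,163) to (450,218), over the tall jar's mouth and clear of the rim. The spatula is at 45° and still.

```bash
python3 -c "
from station import manip;print(manip.job_done())"
```

```text
the job is handed in; nothing more can be done
None
```

The job is handed in: the spatula was drawn clear of its holder and is held still at 45°, blade down, with its tip about 37 mm above the centre of the tallest jar's mouth, and in the last pictures the jars and lid had not moved.

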